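# Empty the weighing tray into the sample drawer

### The job

Pull the upper drawer of the sample cabinet out to its stop, then lift the weighing tray off the balance by its blue bar and tip all four briquettes from it into that drawer. Set the empty tray back down on the middle of the balance's pan without dropping it, and leave the drawer open; do not disturb the bottle, the steel weight, the jar or the lower drawer.

Things in the scene. Friction and masses are not known exactly. Their poses are not given: they have to be found in the camera images.
- cab_drawer0 (a joint): upper drawer of the low grey cabinet (210 deep, 260 wide, 150 mm high, fixed to the bench, top at z = 150 mm; white drawer fronts): metres pulled out, 0 shut, 0.142 at the stop. It may start slightly open. It slides with about 1 N of friction (a little more when fast) and stays where it is left; it has no latch.
- cab_drawer1 (a joint): lower drawer of the same cabinet: metres pulled out, 0 shut. Not to be used; its front and bar handle lie 63 mm straight below the upper one's.
- cab_drawer0_handle (a point): middle of the upper drawer's level steel bar handle: round bar 11 mm thick, 120 mm long along this frame's y, 38 mm below the cabinet's top and 35 mm in front of the drawer front (centre line to face), so about 29 mm of free space behind it. Frame's x points from the handle into the cabinet: the drawer is pulled along -x (horizontal).
- drawer_in (a point): point on the upper drawer's inner floor, at the middle of the foot of its front panel, moving with it; axes as the handle's. The inside reaches from here 165 mm along +x and 109 mm to either side (y); side walls 43 mm above this floor, front panel 51 mm. At the stop the part open from above is x = 0 to 135 mm; beyond lies the cabinet, its top 65 mm above this floor. The handle bar is at x = -56 mm.
- pan (a point): centre of the top face of the balance's square steel pan, 160 x 160 mm, at z = 90 mm; z up, x pointing away from the balance's sloping front panel with display and keys. The balance (cream, 220 mm wide) is fixed to the bench.
- tray: the aluminium weighing tray on the pan, 130 mm long (x), 100 mm wide (y), 3 mm sheet; walls 30 mm high on both sides and at the back (+x); the end at -x is an open spout without a lip: keep it level until it is tipped, spout down. Origin: centre of its underside, z up. Mass 0.13 to 0.25 kg empty.
- tray_grip (a point): middle of the tray's blue cross bar, 80 mm above the tray's underside, over the tray's centre, same axes as the tray. The bar is 14 mm thick along x, 20 mm high, and runs across the tray along y (108 mm long) on an upright at each side; 67 mm of free height between it and the tray's floor.
- brick0: briquette 1 of 4: brown pressed block with rounded edges, 34 x 26 x 20 mm, 30 g, lying in the tray; origin at the centre of its underside. All four slide on the tray at a slope of about 15 to 24 degrees; a tilt of 45 degrees empties it.
- brick1: briquette 2 of 4: brown pressed block with rounded edges, 34 x 26 x 20 mm, 30 g, lying in the tray; origin at the centre of its underside. All four slide on the tray at a slope of about 15 to 24 degrees; a tilt of 45 degrees empties it.
- brick2: briquette 3 of 4: brown pressed block with rounded edges, 34 x 26 x 20 mm, 30 g, lying in the tray; origin at the centre of its underside. All four slide on the tray at a slope of about 15 to 24 degrees; a tilt of 45 degrees empties it.
- brick3: briquette 4 of 4: brown pressed block with rounded edges, 34 x 26 x 20 mm, 30 g, lying in the tray; origin at the centre of its underside. All four slide on the tray at a slope of about 15 to 24 degrees; a tilt of 45 degrees empties it.
- brick0_c (a point): centre of briquette 1
- brick1_c (a point): centre of briquette 2
- brick2_c (a point): centre of briquette 3
- brick3_c (a point): centre of briquette 4
- bottle_c (a point): centre (75 mm up) of a loose amber bottle, 72 mm in diameter, 150 mm high, beside the work: bystander
- weight_c (a point): point on the axis 40 mm up of a loose round steel check weight with a knob, 52 mm in diameter, 84 mm high, 0.8 kg, beside the work: bystander
- jar_c (a point): centre (35 mm up) of a loose white jar with a blue lid, 60 mm in diameter, 70 mm high, beside the work: bystander

How it is judged:
By the outcome, as a careful person would: the job done as asked, in the order asked, and still so for the second after the job is handed in, with the robot touching nothing.
It also fails if it takes over 72 s, if anything falls off the work surface, if the arm or the gripper's body presses on something with over 40 N, if the wrist force passes 120 N, or if a joint passes its speed limit or range.

### The arm

A 6-joint arm with a two-finger parallel gripper is mounted at the origin on the work surface. World frame = base frame: x ahead of the robot, y to its left, z up, the work surface at z = 0. Lengths are in mm, angles in rad, forces in N, time in s.
With the tool pointing down it reaches from about 425 to 925 mm from the base axis. Payload 12.5 kg.
Tool frame: the origin (TCP) lies at the very end of the fingers, on their centre line; the grasp point (between the pads) lies 19 mm behind it; z points along the fingers, y is the line along which they close (so a half turn about z gives the same grasp; the last joint's range is limited). The gripper opens to 85 mm and grips with 20 to 120 N. Pads are 22 mm wide; open, the fingers measure 114 mm over their backs; the gripper's body (76 mm by 85 mm) begins 54 mm behind the grasp point. The pads swing forward as they close: fully open they stand 13 mm farther back than shut.
Start: joints at [1.197, 0.491, 1.559, -0, 1.092, -0.106], TCP at [165.364, 602.746, 204.427] pointing down, gripper open.
Joint ranges: [-3.1, 3.1], [-0.84, 2.19], [0.05, 2.79], [-1.13, 4.28], [0.06, 2.93], [-2.69, 2.69]. Speed limits (rad/s): [2.22, 2.22, 2.79, 3.14, 3.14, 3.14].

### API

Orientations are given as a unit quaternion [w, x, y, z].
In Python, from station import get_obs, camera, close_job gives the robot as it stands.
- The arm moves only by the tool play_rows, never from a script. Its argument "moves" is a list of rows, each a list of 7 numbers: the shift along the tool's x, y, z in cm, then the turn, a rotation vector about the tool's x, y, z in rad, then the opening, from 0 (shut) to 1 (fully open). A call has 1 to 5 rows; each row is the pose to reach, as a shift and turn from the pose commanded when the call began, along the tool's axes at that moment; what a row does not reach only later rows make up. A row lasts 1/8 s, in which the tool goes at most 62.5 mm and 10.7 degrees, less where a joint would pass 70% of its speed; a pose out of reach is approached as far as the arm can. A call with a gripper value outside its range is refused whole. The fingers move at their own pace and stop on an object; "newtons" is the grip in N (left out, the last holds). Time passes only in rows, so rows that repeat a pose let the fingers close. It gives the time, the measured TCP pose, the force, the opening and the grip force at its end, in the units of the state.
- get_obs(): the state, without advancing time (a new reading comes with each control period).
- camera(name): name is "side" or "top" or "wrist"; returns a dict with "pixels" (400x640x3 uint8, blue, green, red), "range_z" (400x640 float32, mm along the optical axis (not along the pixel's ray), 0 where there is no reading), "mtx" (3x3 intrinsics, pixels), "R" (3x3) and "t" (3): a world point X has camera coordinates R X + t; the wrist camera has in their place "hand_eye" (4x4, takes a point from camera to tool coordinates, whose origin is the TCP and whose axes are the flange's). Camera axes: x right, y down, z forward; pixel columns grow to the right and rows downward; lengths in mm; the calibration is good to about 2 mm. A picture is of the moment at which its call begins: read the wrist's pose just before it.
- close_job(): hands the job in; it is judged then, once.
The state is a dict: "time_s": time; "joint_pos": joint angles; "dq": joint speeds; "tau": joint torques, N m; "ee_pos": TCP position; "ee_rot": TCP orientation; "force": force on the tool from outside, world axes, zero at the start; "moment": the same for the moment, N m; "width": finger opening in mm; "gripper_force": force on a finger pad.
Only numpy, scipy, OpenCV 4.12 (cv2) and the standard library are available. Lean on these libraries where they do the work, as an engineer would, in place of code of your own. Each camera call takes 0.05 s, during which the arm holds its last target. There are 200 camera calls.

## Working session

There is one attempt and no reset: what is moved stays moved. The work goes in short steps, Python scripts to look and compute and a tool call to move; the robot and the scene stay as the last step left them, time stands still between calls to the robot, and variables do not carry over. Pictures are saved under pics/ and viewed, at most 10 in all, crops included, and the job is handed in when it is done.

Besides the shell and the picture viewer there is one more tool, called after "Request:" by a JSON object that holds its "name" and its "arguments", one argument or row to a line. play_rows: Moves the arm, as the interface text tells. Its arguments: {"type":"object","properties":{"moves":{"type":"array"},"newtons":{"type":"number"}},"required":["moves"]}

```bash
mkdir -p pics; ls
cat > h.py <<'E'
import numpy as np, cv2
from station import get_obs, camera, close_job
from scipy.spatial.transform import Rotation as Rn
def cloud(c,o=None):
    z=c["range_z"];K=c["mtx"];v,u=np.mgrid[0:400,0:640]
    P=np.stack([(u-K[0,2])/K[0,0]*z,(v-K[1,2])/K[1,1]*z,z],-1)
    if "R" in c: W=(P-np.ravel(c["t"]))@np.array(c["R"])
    else:
        H=np.array(c["hand_eye"]);q=o["ee_rot"];R=Rn.from_quat([q[1],q[2],q[3],q[0]]).as_matrix()
        W=(P@H[:3,:3].T+H[:3,3])@R.T+np.array(o["ee_pos"])
    W[z<=0]=np.nan
    return W
E
python3 - <<'E'
from h import *
o=get_obs();print(o)
for n in("side","top","wrist"):
    c=camera(n);cv2.imwrite(f"pics/{n}0.png",c["pixels"]);np.save(f"{n}0.npy",cloud(c,o));
    print(n,c["mtx"].tolist(), [c[k].tolist() if hasattr(c[k],'tolist') else c[k] for k in c if k in("R","t","hand_eye")])
E
```

```text
pics
{'time_s': 0.0, 'joint_pos': array([ 1.19740554e+00,  4.91542463e-01,  1.55944884e+00, -1.98141979e-06,
        1.09170031e+00, -1.05593073e-01]), 'dq': array([-0.00048638,  0.00067809, -0.00210691,  0.00069941, -0.00126512,
        0.00098586]), 'tau': array([ 1.39901615e-03, -6.18455529e+01, -2.61596829e+01, -2.20891269e-05,
        3.98968550e-03,  6.66233362e-06]), 'ee_pos': array([165.26090386, 602.49041529, 203.83858566]), 'ee_rot': array([-1.29488460e-04,  1.33498632e-01,  9.91048845e-01, -5.34008197e-04]), 'force': array([ 0.01268307,  0.52232744, -0.15258082]), 'moment': array([ 0.00270361, -0.00834254,  0.02602514]), 'gripper_force': 0.0, 'width': 85.44980575331466}
side [[500.777066434363, 0.0, 318.9209896687258], [0.0, 500.777066434363, 199.595066826871], [0.0, 0.0, 1.0]] [[[0.7419145203425129, -0.6702549676337777, -0.017919901427811857], [-0.52054050681686, -0.5589363332000816, -0.6454670837399021], [0.4226114353253889, 0.48820943640111136, -0.7635778420967464]], [-432.94633807997894, 405.11116993401214, 1426.7341650753406]]
top [[519.7767907987862, 0.0, 313.2452913609883], [0.0, 519.7767907987862, 201.94481470828055], [0.0, 0.0, 1.0]] [[[0.001158602811614079, -0.9999695927214735, 0.007711761924203703], [-0.9860520025406346, -0.0024259065760191528, -0.1664198403523126], [0.16643348799183927, -0.007411383793537128, -0.9860248300449312]], [-22.370926179932194, 601.883289124, 1929.2177690868223]]
wrist [[336.774399779838, 0.0, 318.459517265139], [0.0, 336.774399779838, 194.9271221153004], [0.0, 0.0, 1.0]] [[[-2.3950246921932266e-06, -0.9613320955620486, -0.27539172470599443, 69.62192521957908], [0.9999993773217203, -0.0003096265520003077, 0.001072141580109287, 0.0928143620504418], [-0.0011159527021158372, -0.2753915506577437, 0.9613314977029973, -169.48120921793637], [0.0, 0.0, 0.0, 1.0]]]
```

View pics/side0.png

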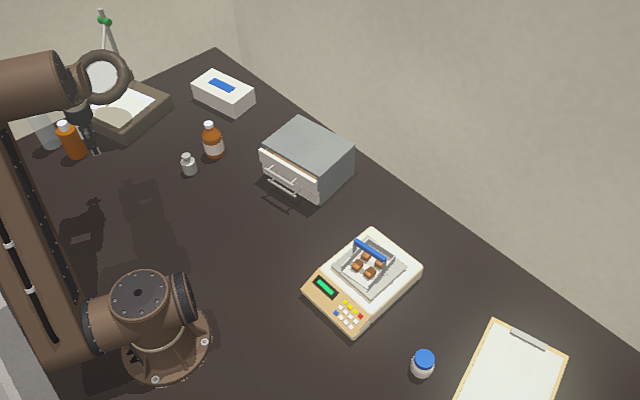

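View pics/top0.png

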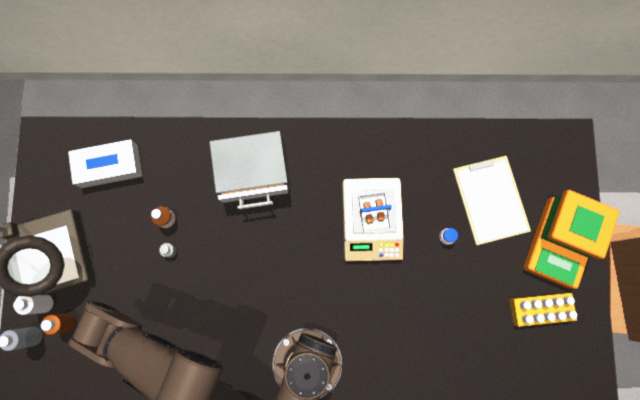

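The side view shows the cabinet at about (308,158), with its handles at (285,180), and the balance at (365,280) with the tray's blue bar at (370,250). In the top view the handle is at (255,203), the bar at (375,208), the bottle at (163,216), the weight at (167,250) and the jar at (449,236). The upper drawer looks slightly open.

```bash
cat > m.py <<'E'
from h import *
def rect(P,n):
    r=cv2.minAreaRect(P[:,:2].astype(np.float32)); print(n,len(P),"z",np.percentile(P[:,2],[5,50,95]).round(1),"rect",np.round(r[0],1),np.round(r[1],1),round(r[2],2))
for n in("top","side"):
    W=np.load(n+"0.npy");I=cv2.imread(f"pics/{n}0.png").astype(int);b,g,r=I[...,0],I[...,1],I[...,2]
    x,y,z=W[...,0],W[...,1],W[...,2]
    cab=(x>400)&(x<900)&(y>0)&(y<420)
    rect(W[cab&(z>143)&(z<157)],n+" cabtop")
    m=(x>350)&(x<750)&(y>-350)&(y<0)
    rect(W[m&(b>r+50)&(z>120)],n+" bar")
    rect(W[m&(z>84)&(z<96)],n+" pan z~90")
    rect(W[m&(r>b+35)&(z>95)&(z<125)],n+" bricks")
    j=(b>r+50)&(y<-250)&(y>-500)&(x<600)&(z>30)&(z<100)
    rect(W[j],n+" jar")
    rect(W[m&(z>55)&(z<84)],n+" balance body")
    k=(x>400)&(x<700)&(y>360)&(y<560)&(z>20)&(z<200); rect(W[k],n+" bystanders")
    k=k&(z>100);rect(W[k],n+" bottle top")
E
python3 m.py
python3 - <<'E'
from h import *
a=cv2.imread("pics/side0.png")[110:210,240:370];b=cv2.imread("pics/top0.png")[120:220,195:325]
cv2.imwrite("pics/c1.png",np.vstack([cv2.resize(a,None,fx=3,fy=3,interpolation=2),cv2.resize(b,None,fx=3,fy=3,interpolation=2)]))
W=np.load("top0.npy")
for v in range(180,214,3): print(v,[W[v,u].round(0).tolist() for u in(240,255,270)])
E
```

```text
top cabtop 3187 z [144.2 150.1 155.9] rect [725.8 217.1] [221.8 260.3] 9.01
top bar 120 z [166.  179.6 185.6] rect [ 560.3 -244.9] [ 13.  106.2] 7.42
top pan z~90 1015 z [84.7 90.1 95.2] rect [ 574.7 -239.4] [219.8 199.7] 0.14
top bricks 195 z [100.6 112.4 120.6] rect [ 560.5 -245.4] [79.5 70.5] 10.35
top jar 10 z [43.4 45.  87.5] rect [ 483.6 -267.7] [ 26.2 172.2] 89.63
top balance body 2275 z [58.6 71.4 81.7] rect [ 543.7 -241.9] [301.2 216.1] 0.04
top bystanders 540 z [ 33.6  90.  151.3] rect [554.6 507. ] [106.3 309.1] 69.48
top bottle top 213 z [101.8 119.1 155. ] rect [542.4 534.6] [49.8 66.8] 87.85
side cabtop 3052 z [145.6 150.4 154.9] rect [719.3 215.5] [226.5 269.1] 8.86
side bar 228 z [168.5 178.6 184. ] rect [ 555.8 -247.7] [ 18.  106.7] 7.16
side pan z~90 1377 z [86.4 91.3 95.2] rect [ 558.8 -246. ] [164.5 163.3] 1.51
side bricks 306 z [100.5 111.4 116. ] rect [ 548.6 -248.8] [73.3 69.5] 8.14
side jar 17 z [45.1 49.9 54.3] rect [ 397.6 -277.5] [11.9 10.8] 23.39
side balance body 3095 z [57.7 72.4 78.4] rect [ 542.7 -244.9] [290.6 213.2] 0.68
side bystanders 743 z [ 26.4 
[... 295 characters left out ...]
0, 143.0], [644.0, 191.0, 145.0], [648.0, 138.0, 128.0]]
189 [[635.0, 247.0, 136.0], [636.0, 193.0, 131.0], [636.0, 138.0, 132.0]]
192 [[623.0, 246.0, 141.0], [623.0, 191.0, 141.0], [627.0, 139.0, 119.0]]
195 [[611.0, 246.0, 142.0], [619.0, 195.0, 101.0], [637.0, 147.0, 4.0]]
198 [[605.0, 249.0, 113.0], [627.0, 207.0, -6.0], [625.0, 147.0, 2.0]]
201 [[595.0, 250.0, 107.0], [613.0, 206.0, 2.0], [593.0, 138.0, 120.0]]
204 [[580.0, 247.0, 130.0], [583.0, 194.0, 113.0], [602.0, 147.0, 2.0]]
207 [[572.0, 249.0, 111.0], [591.0, 206.0, -9.0], [589.0, 147.0, 5.0]]
210 [[578.0, 263.0, 2.0], [578.0, 205.0, -3.0], [578.0, 146.0, 3.0]]
213 [[566.0, 263.0, 1.0], [566.0, 205.0, 2.0], [566.0, 147.0, -0.0]]
```

View pics/c1.png

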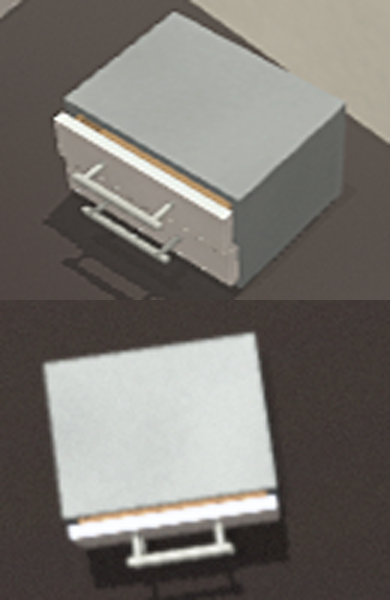

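The crop shows the upper drawer slightly open: a wooden strip is visible behind the white front, and the upper bar sits about 1 cm ahead of the lower one. The bar runs from about (135,553) to (232,548) in the lower half of the crop. I'll move above the handle for a wrist-camera view.

Request:
{"name": "play_rows", "arguments": {
  "moves": [
    [-51,-28,-6,0,0,1.146,0.6],
    [-51,-28,-6,0,0,1.146,0.6],
    [-51,-28,-6,0,0,1.146,0.6],
    [-51,-28,-6,0,0,1.146,0.6],
    [-51,-28,-6,0,0,1.146,0.6]
  ]
}}

```text
time_s: 0.78
ee_pos: [389.7, 384.8, 236.6]
ee_rot: [-0.0, 0.569, 0.822, 0.0]
force: [0.9, 0.5, 0.3]
width: 51.2
gripper_force: 0.0
```

```bash
cat >> h.py <<'E'
import json
def Rm(o):
    q=o["ee_rot"];return Rn.from_quat([q[1],q[2],q[3],q[0]]).as_matrix()
def log(o):
    open("log.txt","a").write(json.dumps([list(o["joint_pos"]),list(o["ee_pos"]),list(o["ee_rot"])])+"\n")
def goto(p,yaw,tilt=0):
    """cm shift & rotvec in tool axes to TCP p, tool y at world yaw (deg), tilt deg turning about horizontal axis z x toolY so that y end rises"""
    o=get_obs();log(o);R=Rm(o);a=np.radians(yaw)
    y=np.array([np.cos(a),np.sin(a),0]);T=np.c_[np.cross(y,[0,0,-1]),y,[0,0,-1]]
    T=Rn.from_rotvec(np.radians(tilt)*T[:,0]).as_matrix()@T
    d=R.T@(np.array(p)-o["ee_pos"])/10; w=Rn.from_matrix(R.T@T).as_rotvec()
    print("t",round(o["time_s"],2),"tcp",o["ee_pos"].round(1),"F",o["force"].round(1),"w",round(o["width"],1),"j",o["joint_pos"].round(2)); print("shift cm",d.round(2),"rot",w.round(3))
E
python3 - <<'E'
from h import *
goto((583,194,250),9)
E
```

```text
t 0.78 tcp [389.7 384.8 236.6] F [0.9 0.5 0.3] w 51.2 j [0.66 0.35 1.71 0.   1.09 0.3 ]
shift cm [-24.66  11.38  -1.34] rot [-0.    -0.     0.202]
```

Request:
{"name": "play_rows", "arguments": {
  "moves": [
    [-24.7,11.4,-1.3,0,0,0.202,0.6],
    [-24.7,11.4,-1.3,0,0,0.202,0.6],
    [-24.7,11.4,-1.3,0,0,0.202,0.6],
    [-24.7,11.4,-1.3,0,0,0.202,0.6],
    [-24.7,11.4,-1.3,0,0,0.202,0.6]
  ]
}}

```text
time_s: 1.4
ee_pos: [585.1, 193.9, 249.0]
ee_rot: [-0.0, 0.648, 0.762, -0.0]
force: [0.4, 0.7, -0.1]
width: 51.3
gripper_force: 0.0
```

Run:
```python
from h import *
goto((583,194,250),9)
o=get_obs();c=camera("wrist");W=cloud(c,o);np.save("w1.npy",W);cv2.imwrite("pics/w1.png",c["pixels"])
z=W[...,2]
for n,lo,hi in(("cabtop",143,157),("bar",100,122)):
    m=(z>lo)&(z<hi)&(W[...,0]>480);v,u=np.where(m);r=cv2.minAreaRect(W[m][:,:2].astype(np.float32));print(n,m.sum(),np.nanmedian(W[m],0).round(1),np.round(r[0],1),np.round(r[1],1),r[2],u.min(),u.max(),v.min(),v.max())
```

```text
t 1.4 tcp [585.1 193.9 249. ] F [ 0.4  0.7 -0.1] w 51.3 j [ 0.21  0.44  1.52 -0.    1.18  0.05]
shift cm [ 0.05 -0.21 -0.1 ] rot [-0.     0.     0.004]
cabtop 67647 [732.6 251.1 149.8] [734.6 218.9] [196.8 260.8] 8.794563293457031 374 639 10 321
bar 2950 [587.3 207.4 115.7] [609.6 199.5] [ 69.2 260.4] 8.611663818359375 308 389 19 301
```

View pics/w1.png

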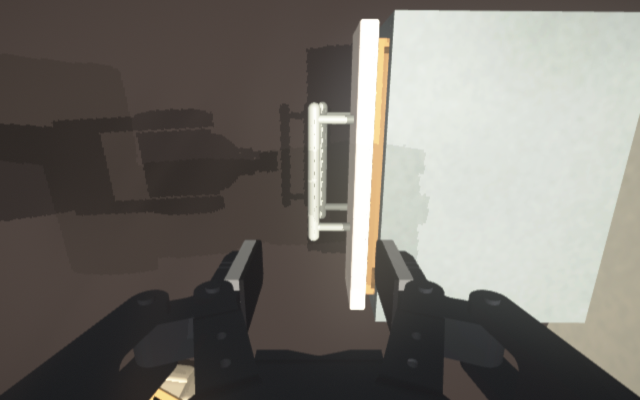

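The upper bar runs from about (314,105) to (314,238), with the lower bar just right of it. The white drawer front is at column 350–378 and the cabinet top lies beyond column 380.

Run:
```python
from h import *
W=np.load("w1.npy");z=W[...,2]
a=np.radians(8.8);ex=np.array([np.cos(a),np.sin(a)]);ey=np.array([-ex[1],ex[0]])
X=W[...,:2]@ex;Y=W[...,:2]@ey
u=np.arange(640)[None]+0*z;v=np.arange(400)[:,None]+0*z
m=(u>300)&(u<330)&(v>95)&(v<245)&(z>98)&(z<125)
print("bar",m.sum(),"X",np.percentile(X[m],[5,50,95]).round(1),"Y",np.percentile(Y[m],[1,50,99]).round(1),"z",np.percentile(z[m],[5,50,95]).round(1))
mm=m&(np.abs(X-np.median(X[m]))<10);p=np.polyfit(Y[mm],X[mm],1);print("slope deg",np.degrees(p[0]))
m=(u>340)&(u<385)&(v>30)&(v<290)&(z>125)&(z<142);print("front top","X",np.percentile(X[m],[2,50,98]).round(1),"Y",np.percentile(Y[m],[1,50,99]).round(1),"z",np.median(z[m]))
m=(z>146)&(z<154)&(u>385);print("cab top X",np.percentile(X[m],[.5,99.5]).round(1),"Y",np.percentile(Y[m],[.5,99.5]).round(1))
# side-view check of bar height
S=np.load("side0.npy");I=cv2.imread("pics/side0.png");b=I.mean(2)
Xs=S[...,:2]@ex;Ys=S[...,:2]@ey
ms=(Xs>590)&(Xs<625)&(Ys>35)&(Ys<165)&(S[...,2]>85)&(S[...,2]<130);print("side bar",ms.sum(),np.median(Xs[ms]),np.percentile(Ys[ms],[1,99]),np.median(S[...,2][ms]))
```

```text
bar 1793 X [598.6 604.2 613.6] Y [ 43.3 109.7 167.5] z [113.2 116.1 117.9]
slope deg 0.013490907787674151
front top X [638.5 647.7 659.7] Y [ -0.  126.2 220.1] z 136.85382476144554
cab top X [662.6 855.3] Y [-18.4 233.1]
side bar 133 599.3489153073797 [ 40.13502927 163.31214152] 115.93986447646367
```

Run:
```python
from h import *
goto((580.3,196.1,93),8.8)
```

```text
t 1.45 tcp [585.8 193.3 249. ] F [-0.6 -1.8 -0.4] w 51.6 j [ 0.21  0.44  1.52 -0.    1.18  0.05]
shift cm [ 0.37 -0.5  15.6 ] rot [-0.     0.     0.007]
```

Request:
{"name": "play_rows", "arguments": {
  "moves": [
    [0.4,-0.5,0,0,0,0.007,0.28],
    [0.4,-0.5,5,0,0,0.007,0.28],
    [0.4,-0.5,9,0,0,0.007,0.28],
    [0.4,-0.5,10,0,0,0.007,0.28],
    [0.4,-0.5,10,0,0,0.007,0.28]
  ]
}}

```text
time_s: 2.08
ee_pos: [577.2, 200.6, 150.1]
ee_rot: [-0.0, 0.649, 0.761, 0.0]
force: [0.1, 0.7, -0.5]
width: 23.7
gripper_force: 0.0
```

Run:
```python
from h import *
goto((580.3,196.1,93),8.8)
goto((580.3,196.1,93),8.8)
goto((580.3,196.1,93),8.8)
o=get_obs();c=camera("wrist");W=cloud(c,o);cv2.imwrite("pics/w2.png",c["pixels"])
```

```text
t 2.08 tcp [577.2 200.6 150.1] F [ 0.1  0.7 -0.5] w 23.7 j [0.23 0.53 1.65 0.   0.96 0.07]
shift cm [-0.5   0.23  5.71] rot [ 0.    -0.     0.004]
t 2.08 tcp [577.2 200.6 150.1] F [ 0.1  0.7 -0.5] w 23.7 j [0.23 0.53 1.65 0.   0.96 0.07]
shift cm [-0.5   0.23  5.71] rot [ 0.    -0.     0.004]
t 2.08 tcp [577.2 200.6 150.1] F [ 0.1  0.7 -0.5] w 23.7 j [0.23 0.53 1.65 0.   0.96 0.07]
shift cm [-0.5   0.23  5.71] rot [ 0.    -0.     0.004]
```

View pics/w2.png

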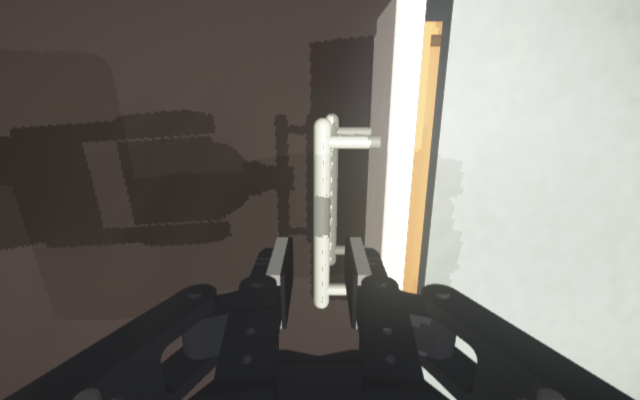

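The bar at column 322 is centred between the fingers (inner faces at about 290 and 347), with clear space before the drawer front. I'll go down and grip.

Request:
{"name": "play_rows", "arguments": {
  "moves": [
    [-0.4,0.2,0,0,0,0.003,0.28],
    [-0.4,0.2,3,0,0,0.003,0.28],
    [-0.4,0.2,5.7,0,0,0.003,0.28],
    [-0.4,0.2,5.7,0,0,0.003,0.28],
    [-0.4,0.2,5.7,0,0,0.003,0.28]
  ]
}}

```text
time_s: 2.75
ee_pos: [581.1, 196.0, 93.9]
ee_rot: [0.001, 0.651, 0.759, 0.001]
force: [-0.4, -0.4, 0.9]
width: 23.9
gripper_force: 0.0
```

Request:
{"name": "play_rows", "arguments": {
  "moves": [
    [0,0,0,0,0,0,0],
    [0,0,0,0,0,0,0],
    [0,0,0,0,0,0,0],
    [0,0,0,0,0,0,0]
  ],
  "newtons": 40
}}

```text
time_s: 3.25
ee_pos: [580.4, 196.0, 92.6]
ee_rot: [0.0, 0.651, 0.759, 0.0]
force: [-0.7, -0.2, 0.3]
width: -0.0
gripper_force: 0.0
```

Run:
```python
from h import *
o=get_obs();print(o["width"],o["ee_pos"])
a=camera("wrist")["pixels"];b=camera("side")["pixels"][90:240,200:440]
cv2.imwrite("pics/w3.png",np.vstack([cv2.resize(a,(480,300)),cv2.resize(b,(480,300))]))
```

```text
-0.03053674278867253 [580.36326744 195.95611473  92.61452922]
```

View pics/w3.png

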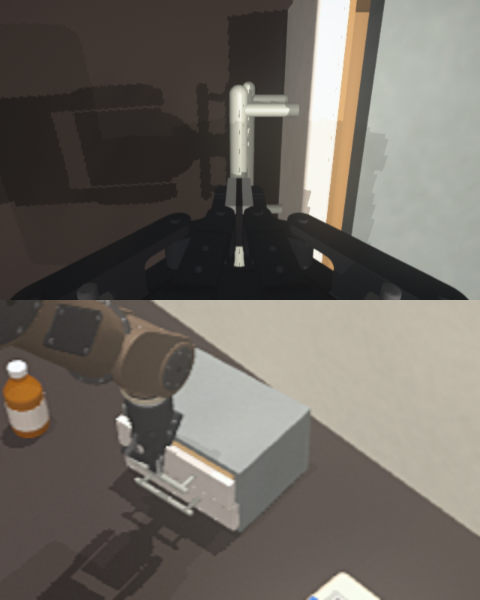

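The wrist view in the upper half shows the bar entering between the fingers at about (238,175), but the pads appear closed on themselves. I'll check depth there before pulling.

Run:
```python
from h import *
o=get_obs();c=camera("wrist");W=cloud(c,o);R=Rm(o);T=(W-o["ee_pos"])@R
for v in list(range(120,345,8)): print(v,[T[v,u].round(0).tolist()+[int(c["pixels"][v,u].mean())] for u in(306,314,318,322,330)])
cv2.imwrite("pics/w4.png",cv2.resize(c["pixels"][110:360,230:410],None,fx=3.2,fy=2.4,interpolation=2))
```

```text
120 [[54.0, -9.0, 93.0, 61], [61.0, -1.0, -24.0, 191], [61.0, 0.0, -24.0, 206], [61.0, 2.0, -24.0, 200], [58.0, 7.0, 38.0, 192]]
128 [[58.0, -5.0, -23.0, 110], [58.0, -1.0, -25.0, 207], [58.0, 0.0, -25.0, 236], [58.0, 2.0, -24.0, 225], [58.0, 5.0, -22.0, 144]]
136 [[54.0, -5.0, -22.0, 108], [55.0, -1.0, -25.0, 207], [nan, nan, nan, 234], [55.0, 2.0, -25.0, 225], [54.0, 5.0, -21.0, 132]]
144 [[51.0, -5.0, -21.0, 106], [51.0, -2.0, -23.0, 207], [51.0, 0.0, -24.0, 233], [51.0, 2.0, -25.0, 225], [51.0, 5.0, -23.0, 218]]
152 [[47.0, -5.0, -20.0, 109], [48.0, -2.0, -24.0, 207], [48.0, 0.0, -25.0, 201], [48.0, 2.0, -25.0, 223], [47.0, 5.0, -22.0, 189]]
160 [[44.0, -5.0, -21.0, 105], [44.0, -2.0, -24.0, 204], [44.0, 0.0, -25.0, 230], [44.0, 2.0, -24.0, 222], [44.0, 6.0, -21.0, 159]]
168 [[40.0, -5.0, -20.0, 82], [41.0, -2.0, -24.0, 182], [41.0, 0.0, -25.0, 209], [41.0, 2.0, -24.0, 203], [28.0, 8.0, 38.0, 124]]
176 [[36.0, -5.0, -20.0, 81], [37.0, -2.0, -25.0, 182], [37.0, 0.0, -23.0, 198], [37.0, 2.0, -25.0, 201], [23.0, 8.0, 38.0, 157]]
184 [[32.0, -5.0, -20.0, 78], [34.0, -2.0, -25.0, 182]
[... 1940 characters left out ...]
36], [-1.0, 2.0, -63.0, 36], [13.0, 4.0, -84.0, 29]]
312 [[12.0, -3.0, -87.0, 26], [-3.0, -1.0, -65.0, 30], [-4.0, 0.0, -65.0, 36], [-5.0, 2.0, -63.0, 35], [12.0, 4.0, -87.0, 27]]
320 [[10.0, -3.0, -88.0, 25], [-6.0, -1.0, -66.0, 30], [-8.0, 0.0, -64.0, 36], [-8.0, 2.0, -64.0, 34], [9.0, 4.0, -86.0, 27]]
328 [[8.0, -3.0, -89.0, 26], [-42.0, -2.0, -24.0, 75], [-41.0, 0.0, -25.0, 97], [-41.0, 2.0, -24.0, 91], [-1.0, 4.0, -76.0, 33]]
336 [[-4.0, -4.0, -77.0, 32], [-47.0, -2.0, -24.0, 171], [-45.0, 0.0, -26.0, 181], [-45.0, 2.0, -26.0, 187], [-5.0, 4.0, -76.0, 34]]
344 [[-7.0, -4.0, -78.0, 25], [-51.0, -2.0, -25.0, 170], [-51.0, 0.0, -25.0, 190], [-51.0, 2.0, -24.0, 185], [-7.0, 4.0, -78.0, 26]]
```

View pics/w4.png

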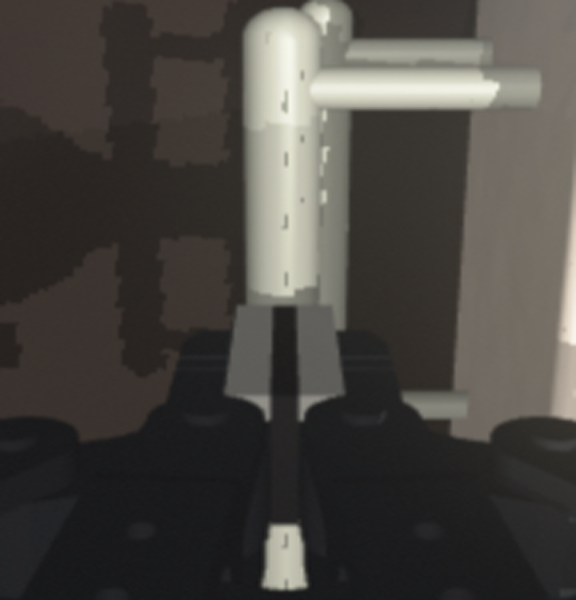

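The crop shows the bar passing under the pads: it stops at (285,300), where the finger ends begin. By depth the visible finger ends lie about 28 mm behind the stated TCP, so I'll check that against the first wrist picture and the side camera.

Run:
```python
from h import *
W=np.load("w1.npy")
q=[-0.0,0.648,0.762,0];R=Rn.from_quat([q[1],q[2],q[3],q[0]]).as_matrix()
T=(W-np.array([585.1,193.9,249.0]))@R
for tag,T in(("w1 open51",T),):
    m=(np.abs(T[...,0])<16)&(np.abs(T[...,1])<60)&(T[...,2]>-70)&(T[...,2]<40)
    print(tag,m.sum(),np.percentile(T[m][:,2],[90,98,99.5,100]).round(1))
o=get_obs();R=Rm(o)
for n in("side","top","wrist"):
    c=camera(n);T=(cloud(c,o)-o["ee_pos"])@R;I=c["pixels"].max(2)
    m=(np.abs(T[...,0])<15)&(np.abs(T[...,1])<25)&(T[...,2]>-75)&(T[...,2]<10)
    print(n,m.sum());h=np.histogram(T[m][:,2],np.arange(-75,11,5));print(list(zip(h[1].astype(int),h[0])))
```

```text
w1 open51 4636 [-38.7 -33.1 -31.2 -29.7]
side 77
[(np.int64(-75), np.int64(6)), (np.int64(-70), np.int64(5)), (np.int64(-65), np.int64(7)), (np.int64(-60), np.int64(6)), (np.int64(-55), np.int64(10)), (np.int64(-50), np.int64(6)), (np.int64(-45), np.int64(12)), (np.int64(-40), np.int64(8)), (np.int64(-35), np.int64(4)), (np.int64(-30), np.int64(4)), (np.int64(-25), np.int64(5)), (np.int64(-20), np.int64(3)), (np.int64(-15), np.int64(1)), (np.int64(-10), np.int64(0)), (np.int64(-5), np.int64(0)), (np.int64(0), np.int64(0)), (np.int64(5), np.int64(0))]
top 0
[(np.int64(-75), np.int64(0)), (np.int64(-70), np.int64(0)), (np.int64(-65), np.int64(0)), (np.int64(-60), np.int64(0)), (np.int64(-55), np.int64(0)), (np.int64(-50), np.int64(0)), (np.int64(-45), np.int64(0)), (np.int64(-40), np.int64(0)), (np.int64(-35), np.int64(0)), (np.int64(-30), np.int64(0)), (np.int64(-25), np.int64(0)), (np.int64(-20), np.int64(0)), (np.int64(-15), np.int64(0)), (np.int64(-10), np.int64(0)), (np.int64(-5), np.int64(0)), (np.int64(0), np.int64(0)), (np.int64(5), np.int64(0))]
wrist 4796
[(np.int64(-75), np.int64(1420)), (np.int64(-70), np.int64(392)), (np.int64(-65), np.int64(740)), (np.int64(-60), np.int64(333)), (np.int64(-55), np.int64(430)), (np.int64(-50), np.int64(375)), (np.int64(-45), np.int64(343)), (np.int64(-40), np.int64(287)), (np.int64(-35), np.int64(160)), (np.int64(-30), np.int64(48)), (np.int64(-25), np.int64(268)), (np.int64(-20), np.int64(0)), (np.int64(-15), np.int64(0)), (np.int64(-10), np.int64(0)), (np.int64(-5), np.int64(0)), (np.int64(0), np.int64(0)), (np.int64(5), np.int64(0))]
```

Both views show the fingers ending about 28 mm short of the reported TCP, so the stated tool length doesn't match the gripper. The true grasp point is about 47 mm behind the TCP. I'll reopen, go 28 mm lower and grip again.

Request:
{"name": "play_rows", "arguments": {
  "moves": [
    [0,0,0,0,0,0,0.28],
    [0,0,0,0,0,0,0.28],
    [0,0,1.5,0,0,0,0.28],
    [0,0,2.8,0,0,0,0.28],
    [0,0,2.8,0,0,0,0.28]
  ]
}}

```text
time_s: 4.18
ee_pos: [583.8, 196.5, 66.8]
ee_rot: [0.003, 0.651, 0.759, 0.004]
force: [1.0, -0.9, 24.8]
width: 24.2
gripper_force: 10.6
```

Request:
{"name": "play_rows", "arguments": {
  "moves": [
    [0,0,0,0,0,0,0],
    [0,0,0,0,0,0,0],
    [0,0,0,0,0,0,0],
    [0,0,0,0,0,0,0]
  ],
  "newtons": 40
}}

```text
time_s: 4.68
ee_pos: [581.6, 196.1, 65.2]
ee_rot: [0.001, 0.651, 0.759, 0.001]
force: [0.0, -0.2, 14.4]
width: 9.7
gripper_force: 39.0
```

Request:
{"name": "play_rows", "arguments": {
  "moves": [
    [0,0,-0.2,0,0,0,0],
    [0,0,-0.2,0,0,0,0]
  ]
}}

```text
time_s: 4.92
ee_pos: [579.8, 195.9, 65.4]
ee_rot: [-0.001, 0.651, 0.759, -0.001]
force: [0.2, 0.2, -4.4]
width: 9.5
gripper_force: 39.6
```

Run:
```python
from h import *
goto((581,196,63),8.8)
o=get_obs();c=camera("wrist");
b=camera("side")["pixels"][90:240,200:440]
cv2.imwrite("pics/w5.png",np.vstack([cv2.resize(c["pixels"],(480,300)),cv2.resize(b,(480,300))]))
T=(cloud(c,o)-o["ee_pos"])@Rm(o)
m=(np.abs(T[...,0])<15)&(np.abs(T[...,1])<25)&(T[...,2]>-75)&(T[...,2]<10)
h=np.histogram(T[m][:,2],np.arange(-75,11,5));print(h[0])
```

```text
t 4.92 tcp [579.8 195.9  65.4] F [ 0.2  0.2 -4.4] w 9.5 j [0.22 0.64 1.72 0.   0.79 0.06]
shift cm [-0.01  0.12  0.24] rot [-0.002 -0.    -0.   ]
[1363  417  828  396 1855  596  304  260  141    8    0    0    0    0
    0    0    8]
```

View pics/w5.png

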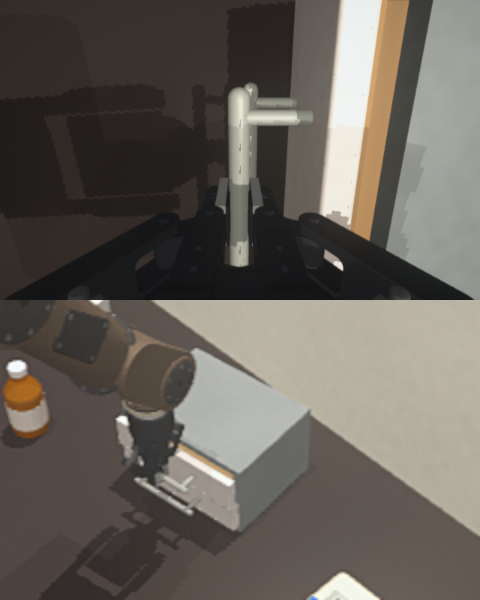

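The bar is now held between the pads at (238,200). Next I'll pull along tool -y.

Request:
{"name": "play_rows", "arguments": {
  "moves": [
    [0,-1,0,0,0,0,0],
    [0,-3.5,0,0,0,0,0],
    [0,-6.5,0,0,0,0,0],
    [0,-9.5,0,0,0,0,0],
    [0,-11.5,0,0,0,0,0]
  ]
}}

```text
time_s: 5.65
ee_pos: [463.9, 177.9, 65.5]
ee_rot: [-0.001, 0.651, 0.759, -0.001]
force: [1.8, 2.5, -19.5]
width: 9.6
gripper_force: 38.8
```

Request:
{"name": "play_rows", "arguments": {
  "moves": [
    [0,-0.5,0,0,0,0,0],
    [0,-1,0,0,0,0,0],
    [0,-1.3,0,0,0,0,0],
    [0,-1.3,0,0,0,0,0]
  ]
}}

```text
time_s: 6.15
ee_pos: [453.1, 176.3, 65.6]
ee_rot: [-0.001, 0.651, 0.759, -0.001]
force: [-1.5, 2.1, -24.9]
width: 9.5
gripper_force: 38.8
```

Request:
{"name": "play_rows", "arguments": {
  "moves": [
    [0,-0.3,0.1,0,0,0,0],
    [0,-0.6,0.1,0,0,0,0],
    [0,-0.8,0.1,0,0,0,0],
    [0,-0.8,0.1,0,0,0,0]
  ]
}}

```text
time_s: 6.65
ee_pos: [448.2, 175.5, 65.6]
ee_rot: [0.001, 0.651, 0.759, 0.002]
force: [11.2, 3.7, -26.4]
width: 9.7
gripper_force: 39.1
```

The force rises along the pull, so the drawer is at its stop. I'll release and lift.

Request:
{"name": "play_rows", "arguments": {
  "moves": [
    [0,0,0,0,0,0,0.3],
    [0,0,0,0,0,0,0.3],
    [0,0.1,-2,0,0,0,0.3],
    [0,0.1,-6,0,0,0,0.3],
    [0,0.1,-12,0,0,0,0.3]
  ]
}}

```text
time_s: 7.28
ee_pos: [446.3, 175.1, 186.6]
ee_rot: [-0.0, 0.651, 0.759, -0.001]
force: [1.1, -0.9, 0.3]
width: 25.2
gripper_force: 0.0
```

Request:
{"name": "play_rows", "arguments": {
  "moves": [
    [0,0,-6,0,0,0,0.5],
    [0,0,-12,0,0,0,0.5],
    [0,0,-16,0,0,0,0.5],
    [0,0,-16,0,0,0,0.5]
  ]
}}

```text
time_s: 7.78
ee_pos: [447.4, 175.4, 348.8]
ee_rot: [0.002, 0.651, 0.759, 0.003]
force: [-0.2, -0.2, -1.0]
width: 42.8
gripper_force: 0.0
```

Run:
```python
from h import *
a=np.radians(8.8);ex=np.array([np.cos(a),np.sin(a)]);ey=np.array([-ex[1],ex[0]])
o=get_obs();c=camera("wrist");W=cloud(c,o);I=c["pixels"].astype(int);z=W[...,2];X=W[...,:2]@ex;Y=W[...,:2]@ey
T=(W-o["ee_pos"])@Rm(o);f=T[...,2]>0
for n,l,h in(("handle",105,122),("fronttop",130,143),("floor",78,92)):
    m=f&(z>l)&(z<h)&(Y>-30)&(Y<240)
    if n=="handle": m&=(X<490)
    if m.sum(): print(n,m.sum(),"X",np.percentile(X[m],[1,25,50,75,99]).round(1),"Y",np.percentile(Y[m],[1,99]).round(1),"z",np.median(z[m]).round(1))
cv2.imwrite("pics/w6.png",c["pixels"])
goto((540,-230,300),7)
```

```text
handle 1677 X [ 67.1  75.  470.3 475.  487.8] Y [-28.1 166.8] z 116.0
fronttop 3601 X [507.4 511.3 516.1 520.8 662.2] Y [-20.4 230.2] z 137.3
floor 20983 X [ 66.4 568.5 608.5 648.7 686.9] Y [ -4.8 212.9] z 84.7
t 7.83 tcp [446.8 175.2 346.7] F [ 0.1 -0.1 -1.3] w 42.6 j [0.24 0.15 1.68 0.   1.31 0.08]
shift cm [-41.47   3.     4.67] rot [ 0.003 -0.     0.031]
```

Request:
{"name": "play_rows", "arguments": {
  "moves": [
    [-42.5,5,4,0,0,0.03,0.5],
    [-42.5,5,4,0,0,0.03,0.5],
    [-42.5,5,4,0,0,0.03,0.5],
    [-42.5,5,4,0,0,0.03,0.5],
    [-42.5,5,4,0,0,0.03,0.5]
  ]
}}

```text
time_s: 8.45
ee_pos: [529.8, -126.5, 314.9]
ee_rot: [-0.001, 0.662, 0.749, -0.0]
force: [0.2, 0.8, -0.1]
width: 42.7
gripper_force: 0.0
```

Run:
```python
from h import *
goto((555,-240,310),7)
```

```text
t 8.45 tcp [ 529.8 -126.5  314.9] F [ 0.2  0.8 -0.1] w 42.7 j [-0.36  0.28  1.59  0.    1.27 -0.48]
shift cm [-11.58   1.11   0.47] rot [-0.002 -0.001  0.001]
```

Request:
{"name": "play_rows", "arguments": {
  "moves": [
    [-11.6,1.1,0.5,0,0,0,0.5],
    [-11.6,1.1,0.5,0,0,0,0.5],
    [-11.6,1.1,0.5,0,0,0,0.5],
    [-11.6,1.1,0.5,0,0,0,0.5]
  ]
}}

```text
time_s: 8.95
ee_pos: [554.8, -237.9, 310.2]
ee_rot: [-0.001, 0.662, 0.749, -0.0]
force: [-0.1, -0.1, -0.6]
width: 42.4
gripper_force: 0.0
```

Run:
```python
from h import *
goto((555,-240,310),7)
o=get_obs();c=camera("wrist");W=cloud(c,o);np.save("w7.npy",W);I=c["pixels"].astype(int);cv2.imwrite("pics/w7.png",c["pixels"])
b,g,r=I[...,0],I[...,1],I[...,2];T=(W-o["ee_pos"])@Rm(o);f=T[...,2]>-10
def rect(m,n):
    P=W[m]; q=cv2.minAreaRect(P[:,:2].astype(np.float32));v,u=np.where(m);print(n,m.sum(),"z",np.percentile(P[:,2],[5,50,95]).round(1),np.round(q[0],1),np.round(q[1],1),round(q[2],2),"px",u.mean().round(),v.mean().round())
rect(f&(b>r+40)&(W[...,2]>150),"bar")
top=f&(b>r+40)&(W[...,2]>176);rect(top,"bartop")
rect(f&(r>b+30)&(W[...,2]>100)&(W[...,2]<125)&(abs(W[...,0]-558)<60)&(abs(W[...,1]+246)<50),"bricks")
rect(f&(W[...,2]>117)&(W[...,2]<128)&(abs(W[...,0]-558)<90)&(abs(W[...,1]+246)<80),"walls")
p=f&(W[...,2]>86)&(W[...,2]<92.5)&(abs(W[...,0]-558)<110)&(abs(W[...,1]+246)<110);rect(p,"pan")
```

```text
t 8.95 tcp [ 554.8 -237.9  310.2] F [-0.1 -0.1 -0.6] w 42.4 j [-0.51  0.38  1.46  0.    1.31 -0.64]
shift cm [-0.21 -0.    0.01] rot [-0.002 -0.001  0.001]
bar 1618 z [178.  179.6 180.8] [ 558.1 -244.5] [ 12.9 106.3] 7.5 px 321.0 182.0
bartop 1617 z [178.  179.6 180.8] [ 558.1 -244.5] [ 12.9 106.3] 7.5 px 321.0 182.0
bricks 2511 z [108.6 112.2 113.7] [ 559.1 -246. ] [84.1 73. ] 9.52 px 321.0 170.0
walls 928 z [117.7 119.5 120.9] [ 558.6 -245.1] [130.1 100.4] 7.39 px 337.0 171.0
pan 8816 z [88.5 90.  92.3] [ 561.6 -245.6] [160.5 159.9] 1.39 px 324.0 154.0
```

View pics/w7.png

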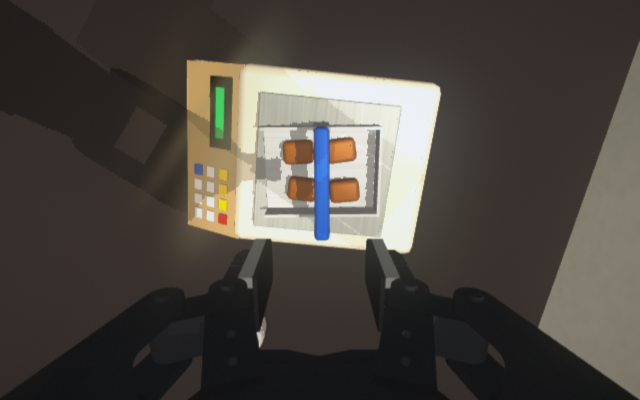

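Wrist view: the blue bar runs from (321,130) to (321,238), with four bricks around (300–345, 150–190). The spout faces the display (left) and the tray is on the pan. The tray comes out at (558.2, -244.8), yaw 7.4°, bar top 180. The pan centre is (561.6, -245.6) at z 90. All of these fit the given sizes.

Run:
```python
from h import *
goto((558.2,-244.8,124),7.45)
```

```text
t 9.0 tcp [ 554.9 -237.4  310.7] F [0.2 1.1 0.2] w 42.7 j [-0.51  0.38  1.46  0.    1.31 -0.64]
shift cm [-0.8   0.25 18.67] rot [-0.001 -0.001 -0.006]
```

Request:
{"name": "play_rows", "arguments": {
  "moves": [
    [-0.7,0.2,0,0,0,-0.006,0.5],
    [-0.7,0.2,5,0,0,-0.006,0.5],
    [-0.7,0.2,10,0,0,-0.006,0.5],
    [-0.7,0.2,14,0,0,-0.006,0.5],
    [-0.7,0.2,14,0,0,-0.006,0.5]
  ]
}}

```text
time_s: 9.62
ee_pos: [557.3, -244.0, 169.3]
ee_rot: [-0.002, 0.659, 0.752, -0.0]
force: [-1.0, 0.4, -0.3]
width: 42.9
gripper_force: 0.0
```

Run:
```python
from h import *
goto((558.2,-244.8,124),7.45)
```

```text
t 9.62 tcp [ 557.3 -244.   169.3] F [-1.   0.4 -0.3] w 42.9 j [-0.52  0.51  1.64  0.    1.   -0.65]
shift cm [-0.11  0.09  4.53] rot [-0.004 -0.003  0.001]
```

Request:
{"name": "play_rows", "arguments": {
  "moves": [
    [-0.1,0.1,2,0,0,0,0.4],
    [-0.1,0.1,3.5,0,0,0,0.4],
    [-0.1,0.1,4.5,0,0,0,0.4],
    [-0.1,0.1,4.5,0,0,0,0.4]
  ]
}}

```text
time_s: 10.12
ee_pos: [559.2, -245.7, 126.3]
ee_rot: [-0.0, 0.66, 0.751, -0.0]
force: [-1.1, -0.1, -0.3]
width: 34.3
gripper_force: 0.0
```

Request:
{"name": "play_rows", "arguments": {
  "moves": [
    [0,0,0,0,0,0,0.2],
    [0,0,0,0,0,0,0],
    [0,0,0,0,0,0,0],
    [0,0,0,0,0,0,0],
    [0,0,0,0,0,0,0]
  ],
  "newtons": 80
}}

```text
time_s: 10.75
ee_pos: [559.5, -246.0, 127.2]
ee_rot: [0.001, 0.66, 0.751, 0.0]
force: [-1.1, -0.3, 6.0]
width: 12.5
gripper_force: 79.3
```

Run:
```python
from h import *
o=get_obs();c=camera("wrist");W=cloud(c,o);I=c["pixels"].astype(int)
b,g,r=I[...,0],I[...,1],I[...,2];m=(b>r+40)&(W[...,2]>150);P=W[m];q=cv2.minAreaRect(P[:,:2].astype(np.float32));print(m.sum(),np.median(P,0),q)
m=(W[...,2]>117)&(W[...,2]<122)&(abs(W[...,0]-558)<90)&(abs(W[...,1]+246)<80);print(cv2.minAreaRect(W[m][:,:2].astype(np.float32)))
T=(W-o["ee_pos"])@Rm(o)
m=(np.abs(T[...,0])<15)&(np.abs(T[...,1])<40)&(T[...,2]>-85)&(T[...,2]<10)
h=np.histogram(T[m][:,2],np.arange(-85,11,5));print(h[0])
goto((558.2,-244.8,124),7.45)
```

```text
7259 [ 557.85229654 -228.44505728  179.63144565] ((558.43798828125, -235.3662109375), (14.020316123962402, 87.95083618164062), 7.5561652183532715)
((573.9651489257812, -207.02667236328125), (73.43644714355469, 154.81820678710938), 64.11697387695312)
[5096 2083 1595  452  860  387 2621  369  306  249  133   17    0    0
    0    0    0    0    0]
t 10.8 tcp [ 559.5 -246.   127.3] F [-2.1 -0.2  5.5] w 12.5 j [-0.52  0.55  1.68  0.    0.91 -0.65]
shift cm [ 0.14 -0.11  0.33] rot [ 0.001  0.001 -0.001]
```

Request:
{"name": "play_rows", "arguments": {
  "moves": [
    [0,0,-0.5,0,0,0,0],
    [0,0,-2,0,0,0,0],
    [0,0,-5,0,0,0,0],
    [0,0,-8,0,0,0,0],
    [0,0,-11,0,0,0,0]
  ]
}}

```text
time_s: 11.42
ee_pos: [559.1, -245.7, 238.1]
ee_rot: [0.0, 0.66, 0.751, 0.0]
force: [0.0, 0.0, -2.8]
width: 12.6
gripper_force: 78.3
```

Request:
{"name": "play_rows", "arguments": {
  "moves": [
    [0,0,-3,0,0,0,0],
    [0,0,-6,0,0,0,0],
    [0,0,-8,0,0,0,0],
    [0,0,-8,0,0,0,0]
  ]
}}

```text
time_s: 11.92
ee_pos: [559.5, -245.9, 318.3]
ee_rot: [0.001, 0.66, 0.751, 0.0]
force: [0.5, -1.2, -4.5]
width: 12.5
gripper_force: 78.3
```

```bash
cat > kin.py <<'E'
from h import *
from scipy.optimize import least_squares
L=[json.loads(l) for l in open("log.txt")]
J=np.array([l[0] for l in L]+[[1.1974,.49154,1.55945,0,1.0917,-.10559]]);P=np.array([l[1] for l in L]+[[165.26,602.49,203.84]])
r=np.hypot(P[:,0],P[:,1]);z=P[:,2]
def f(p,j=J):
    h,a0,L1,L2,b,Lt,lat=p;a=j[:,1];s=a+j[:,2]
    return np.hypot(a0+L1*np.sin(a)+L2*np.sin(s)+b*np.cos(s)+Lt*np.sin(s+j[:,4]),lat), h+L1*np.cos(a)+L2*np.cos(s)-b*np.sin(s)+Lt*np.cos(s+j[:,4])
res=lambda p:np.r_[f(p)[0]-r,f(p)[1]-z,(np.array(p)-[200,0,450,400,0,250,0])*1e-3]
s=least_squares(res,[200,0,450,400,0,250,0]);p=s.x
if __name__=="__main__":
    print(p.round(1),np.abs(res(p)[:-7]).max()); print("az off",(np.arctan2(P[:,1],P[:,0])-J[:,0]).round(3)); print("sum",(J[:,1]+J[:,2]+J[:,4]).round(3)[:4])
E
python3 - <<'E'
from h import *
goto((560,-246,320),7.45)
E
python3 kin.py
```

```text
t 11.93 tcp [ 559.5 -245.9  318.3] F [ 0.5 -1.2 -4.5] w 12.5 j [-0.52  0.38  1.43  0.    1.32 -0.65]
shift cm [-0.01  0.05 -0.17] rot [ 0.003  0.002 -0.001]
[207.3   4.4 583.1 411.2  41.5 290.8   0. ] 0.16016122591435078
az off [0.121 0.107 0.107 0.108 0.108 0.108 0.108 0.138 0.121 0.11  0.11  0.109
 0.108 0.108 0.106]
sum [3.142 3.142 3.142 3.142]
```

```bash
cat > ik.py <<'E'
from kin import *
lat=66.0
def fit():
    rr=np.sqrt(r**2-lat**2)
    g=lambda q:np.r_[q[1]+q[2]*np.sin(J[:,1])+q[3]*np.sin(J[:,1]+J[:,2])+q[4]*np.cos(J[:,1]+J[:,2])-rr,q[0]+q[2]*np.cos(J[:,1])+q[3]*np.cos(J[:,1]+J[:,2])-q[4]*np.sin(J[:,1]+J[:,2])-z]
    s=least_squares(g,[-80,0,580,410,40]);return s.x,np.abs(s.fun).max()
(k,a0,L1,L2,b),err=fit()
lo=np.array([-3.1,-.84,.05,-1.13,.06,-2.69]);hi=np.array([3.1,2.19,2.79,4.28,2.93,2.69])
Rz=lambda a:Rn.from_euler('z',a).as_matrix();Ry=lambda a:Rn.from_euler('y',a).as_matrix()
# fixed tool offset from one sample
j=J[0];q=L[0][2];R0=Rn.from_quat([q[1],q[2],q[3],q[0]]).as_matrix()
Rf=(Rz(j[0])@Ry(j[1]+j[2])@Rz(j[3])@Ry(j[4])@Rz(j[5])).T@R0
def ik(p,R,Lt):
    w=np.array(p)-Lt*R[:,2];h=k+Lt;rw=np.hypot(w[0],w[1]);j1=np.arctan2(w[1],w[0])-np.arcsin(lat/rw)
    x=np.sqrt(rw**2-lat**2)-a0;y=w[2]-h;Lb=np.hypot(L2,b);d=np.hypot(x,y);e=np.arctan2(b,L2)
    c=(d*d-L1**2-Lb**2)/(2*L1*Lb)
    if abs(c)>1:return []
    k3=np.arccos(c);j2=np.arctan2(x,y)-np.arctan2(Lb*np.sin(k3),L1+Lb*np.cos(k3));j3=k3-e
    M=(Rz(j1)@Ry(j2+j3)).T@R@Rf.T;out=[]
    a,bb,cc=Rn.from_matrix(M).as_euler('ZYZ')
    for A,B,C in((a,bb,cc),(a+np.pi,-bb,cc+np.pi)):
        A=(A-lo[3]+1e-3)%(2*np.pi)+lo[3]-1e-3;C=(C+np.pi)%(2*np.pi)-np.pi
        jj=np.array([j1,j2,j3,A,B,C]);out.append((jj.round(2),bool((jj>lo).all()&(jj<hi).all())))
    return out
def Rt(yaw,tilt):
    a=np.radians(yaw);y=np.array([np.cos(a),np.sin(a),0]);T=np.c_[np.cross(y,[0,0,-1]),y,[0,0,-1]]
    return Rn.from_rotvec(np.radians(tilt)*T[:,0]).as_matrix()@T
a=np.radians(8.8);ex=np.array([np.cos(a),np.sin(a),0]);ey=np.array([-ex[1],ex[0],0])
def tcp_for_spout(X,Y,Z,yaw,tilt):   # spout lip point in tool frame: tray x=tool y, TCP 37 above underside
    R=Rt(yaw,tilt);s=R@np.array([0,-65,37.]);return X*ex+Y*ey+[0,0,Z]-s,R
E
python3 - <<'E'
from ik import *
print("fit",np.round([k,a0,L1,L2,b],1),err)
for n,X,Y,yaw in(("A",605,105,8.8),("B",585,105,188.8),("C+",594,145,-81.2),("C-",594,65,98.8)):
  for Lt in(200,290):
    for t in(0,-25,-50):
        p,R=tcp_for_spout(X,Y,145,yaw,t)
        print(n,Lt,t,p.round(0),[(s[0].tolist(),s[1]) for s in ik(p,R,Lt)])
E
```

```text
fit [-8.390e+01  3.000e-01  5.847e+02  4.112e+02  4.250e+01] 1.1446059537278188
A 200 0 [646. 206. 182.] [([0.21, 0.59, 1.44, -0.0, 1.11, 0.06], True), ([0.21, 0.59, 1.44, 3.14, -1.11, -3.08], False)]
A 200 -25 [625. 203. 206.] [([0.22, 0.44, 1.71, -0.05, 0.56, 0.11], True), ([0.22, 0.44, 1.71, 3.09, -0.56, -3.03], False)]
A 200 -50 [595. 198. 219.] [([0.24, 0.36, 1.98, 3.89, 0.09, 2.44], True), ([0.24, 0.36, 1.98, 0.75, -0.09, -0.7], False)]
A 290 0 [646. 206. 182.] [([0.21, 0.59, 1.44, -0.0, 1.11, 0.06], True), ([0.21, 0.59, 1.44, 3.14, -1.11, -3.08], False)]
A 290 -25 [625. 203. 206.] [([0.23, 0.39, 1.81, -0.06, 0.51, 0.12], True), ([0.23, 0.39, 1.81, 3.08, -0.51, -3.02], False)]
A 290 -50 [595. 198. 219.] [([0.25, 0.33, 2.16, 3.47, 0.24, 2.89], False), ([0.25, 0.33, 2.16, 0.32, -0.24, -0.25], False)]
B 200 0 [498. 183. 182.] [([0.23, 0.38, 1.82, 0.0, 0.94, -3.07], False), ([0.23, 0.38, 1.82, 3.14, -0.94, 0.07], False)]
B 200 -25 [519. 187. 206.] [([0.22, 0.52, 1.55, 0.03, 1.5, -3.09], False), ([0.22, 0.52, 1.55, 3.17, -1.5, 0.05], False)]
B 200 -50 [549. 191. 219.] [([0.21, 0.7, 
[... 1219 characters left out ...]
1.63, -0.0, 1.02, -1.46], True), ([0.26, 0.49, 1.63, 3.14, -1.02, 1.68], False)]
C- 200 -25 [570. 198. 206.] [([0.08, 0.47, 1.66, 0.49, 1.11, -1.88], True), ([0.08, 0.47, 1.66, 3.63, -1.11, 1.26], False)]
C- 200 -50 [575. 168. 219.] [([-0.08, 0.52, 1.69, 0.87, 1.33, -2.2], True), ([-0.08, 0.52, 1.69, 4.02, -1.33, 0.94], False)]
C- 290 0 [567. 219. 182.] [([0.26, 0.49, 1.63, -0.0, 1.02, -1.46], True), ([0.26, 0.49, 1.63, 3.14, -1.02, 1.68], False)]
C- 290 -25 [570. 198. 206.] [([0.02, 0.47, 1.67, 0.49, 1.11, -1.95], True), ([0.02, 0.47, 1.67, 3.63, -1.11, 1.19], False)]
C- 290 -50 [575. 168. 219.] [([-0.19, 0.57, 1.69, 0.83, 1.36, -2.3], True), ([-0.19, 0.57, 1.69, 3.97, -1.36, 0.84], False)]
```

Tipping sideways is reachable: spout toward the cabinet's -y, tool yaw 98.8°. I'll carry the tray over gently and level.

```bash
cat > path.py <<'E'
from ik import *
def plan(p,yaw,tilt,n):
    "straight steps of n cm/row toward the pose"
    o=get_obs();R=Rm(o);d=R.T@(np.array(p)-o["ee_pos"])/10;w=Rn.from_matrix(R.T@Rt(yaw,tilt)).as_rotvec();D=np.linalg.norm(d)
    print("t",round(o["time_s"],2),"tcp",o["ee_pos"].round(1),"F",o["force"].round(1),"w",round(o["width"],1),"left",d.round(2),w.round(3))
    for s in np.cumsum(n): f=min(s/D,1);print((d*f).round(1).tolist(),(w*f).round(2).tolist())
E
python3 - <<'E'
from path import *
p,R=tcp_for_spout(594,90,281,98.8,0);print(p)
plan(p,98.8,0,[1,2,3,3.5,3.5])
E
```

```text
[563.29485396 244.04898588 318.        ]
t 11.93 tcp [ 559.5 -245.9  318.3] F [ 0.5 -1.2 -4.5] w 12.5 left [ 4.854e+01  6.710e+00 -4.000e-02] [ 1.000e-03  3.000e-03 -1.595e+00]
[1.0, 0.1, -0.0] [0.0, 0.0, -0.03]
[3.0, 0.4, -0.0] [0.0, 0.0, -0.1]
[5.9, 0.8, -0.0] [0.0, 0.0, -0.2]
[9.4, 1.3, -0.0] [0.0, 0.0, -0.31]
[12.9, 1.8, -0.0] [0.0, 0.0, -0.42]
```

Request:
{"name": "play_rows", "arguments": {
  "moves": [
    [1,0.1,0,0,0,-0.03,0],
    [3,0.4,0,0,0,-0.1,0],
    [6,0.8,0,0,0,-0.2,0],
    [9.4,1.3,0,0,0,-0.31,0],
    [13,1.8,0,0,0,-0.42,0]
  ]
}}

```text
time_s: 12.55
ee_pos: [559.7, -113.0, 315.2]
ee_rot: [-0.001, 0.487, 0.874, -0.0]
force: [0.6, -0.5, -3.9]
width: 12.7
gripper_force: 78.3
```

Run:
```python
from path import *
p,R=tcp_for_spout(594,90,281,98.8,0)
plan(p,98.8,0,[3.5]*5)
```

```text
t 12.55 tcp [ 559.7 -113.   315.2] F [ 0.6 -0.5 -3.9] w 12.7 left [30.17 19.09 -0.25] [ 0.    -0.002 -1.17 ]
[3.0, 1.9, -0.0] [0.0, -0.0, -0.11]
[5.9, 3.7, -0.0] [0.0, -0.0, -0.23]
[8.9, 5.6, -0.1] [0.0, -0.0, -0.34]
[11.8, 7.5, -0.1] [0.0, -0.0, -0.46]
[14.8, 9.4, -0.1] [0.0, -0.0, -0.57]
```

Request:
{"name": "play_rows", "arguments": {
  "moves": [
    [3,1.9,0,0,0,-0.11,0],
    [6,3.7,0,0,0,-0.23,0],
    [9,5.6,-0.1,0,0,-0.34,0],
    [11.8,7.5,-0.1,0,0,-0.46,0],
    [14.8,9.4,-0.1,0,0,-0.57,0]
  ]
}}

```text
time_s: 13.18
ee_pos: [562.4, 62.3, 316.3]
ee_rot: [-0.001, 0.221, 0.975, -0.0]
force: [0.2, -0.1, -3.7]
width: 12.6
gripper_force: 78.3
```

Run:
```python
from path import *
p,R=tcp_for_spout(594,90,281,98.8,0)
plan(p,98.8,0,[3.5,3.5,3.5,3,2,1.5,1,1])
```

```text
t 13.18 tcp [562.4  62.3 316.3] F [ 0.2 -0.1 -3.7] w 12.6 left [ 7.76 16.43 -0.17] [-0.    -0.002 -0.6  ]
[1.5, 3.2, -0.0] [-0.0, -0.0, -0.12]
[3.0, 6.3, -0.1] [-0.0, -0.0, -0.23]
[4.5, 9.5, -0.1] [-0.0, -0.0, -0.35]
[5.8, 12.2, -0.1] [-0.0, -0.0, -0.45]
[6.6, 14.0, -0.1] [-0.0, -0.0, -0.51]
[7.3, 15.4, -0.2] [-0.0, -0.0, -0.56]
[7.7, 16.3, -0.2] [-0.0, -0.0, -0.59]
[7.8, 16.4, -0.2] [-0.0, -0.0, -0.6]
```

Request:
{"name": "play_rows", "arguments": {
  "moves": [
    [1.5,3.2,0,0,0,-0.12,0],
    [3,6.3,0,0,0,-0.23,0],
    [4.5,9.5,-0.1,0,0,-0.35,0],
    [5.8,12.2,-0.1,0,0,-0.45,0],
    [6.7,14,-0.1,0,0,-0.51,0]
  ]
}}

```text
time_s: 13.8
ee_pos: [563.2, 217.4, 317.3]
ee_rot: [-0.001, -0.031, 1.0, -0.0]
force: [0.6, 0.8, -3.7]
width: 12.3
gripper_force: 78.3
```

Run:
```python
from path import *
p,R=tcp_for_spout(594,90,143,98.8,0)
plan(p,98.8,0,[1.5,2.5,3,3,3,2,1,1])
c=camera("top");W=cloud(c);I=c["pixels"].astype(int);m=(I[...,2]>I[...,0]+35)&(W[...,2]>260)&(W[...,2]<320)&(abs(W[...,0]-563)<90)&(W[...,1]>120)&(W[...,1]<330)
print(m.sum(),np.nanmedian(W[m],0) if m.sum() else 0)
cv2.imwrite("pics/t8.png",c["pixels"])
```

```text
t 13.8 tcp [563.2 217.4 317.3] F [ 0.6  0.8 -3.7] w 12.3 left [-0.21  2.66 13.73] [-0.    -0.002 -0.091]
[-0.0, 0.3, 1.5] [-0.0, -0.0, -0.01]
[-0.1, 0.8, 3.9] [-0.0, -0.0, -0.03]
[-0.1, 1.3, 6.9] [-0.0, -0.0, -0.05]
[-0.1, 1.9, 9.8] [-0.0, -0.0, -0.06]
[-0.2, 2.5, 12.8] [-0.0, -0.0, -0.08]
[-0.2, 2.7, 13.7] [-0.0, -0.0, -0.09]
[-0.2, 2.7, 13.7] [-0.0, -0.0, -0.09]
[-0.2, 2.7, 13.7] [-0.0, -0.0, -0.09]
4 [524.65527933 151.41759761 285.19295874]
```

Request:
{"name": "play_rows", "arguments": {
  "moves": [
    [0,1.2,0.3,0,0,-0.05,0],
    [-0.1,2.3,2,0,0,-0.09,0],
    [-0.2,2.7,5,0,0,-0.09,0],
    [-0.2,2.7,8,0,0,-0.09,0],
    [-0.2,2.7,10,0,0,-0.09,0]
  ]
}}

```text
time_s: 14.48
ee_pos: [563.6, 242.7, 215.6]
ee_rot: [-0.001, -0.075, 0.997, -0.0]
force: [-0.4, 1.0, -3.6]
width: 12.4
gripper_force: 78.4
```

Run:
```python
from path import *
p,R=tcp_for_spout(594,90,143,98.8,0)
plan(p,98.8,0,[9])
o=get_obs();R0=Rm(o)
for t in range(0,-56,-5):
    p,R=tcp_for_spout(594,90,145,98.8,t);print(t,(R0.T@(p-o["ee_pos"])/10).round(2),Rn.from_matrix(R0.T@R).as_rotvec().round(3),ik(p,R,250)[0][1])
```

```text
t 14.47 tcp [563.6 242.7 215.6] F [-0.4  1.  -3.6] w 12.4 left [0.01 0.14 3.56] [-0.    -0.003 -0.004]
[0.0, 0.1, 3.6] [-0.0, -0.0, -0.0]
0 [0.01 0.14 3.36] [-0.    -0.003 -0.004] True
-5 [ 0.01 -0.21  2.81] [-0.088 -0.002 -0.004] True
-10 [ 0.01 -0.6   2.29] [-0.175 -0.002 -0.004] True
-15 [ 0.01 -1.04  1.81] [-0.262 -0.002 -0.005] True
-20 [ 0.   -1.52  1.36] [-0.349 -0.002 -0.005] True
-25 [ 0.   -2.03  0.96] [-0.437 -0.002 -0.005] True
-30 [ 0.   -2.58  0.61] [-0.524 -0.001 -0.005] True
-35 [ 0.   -3.16  0.31] [-0.611 -0.001 -0.005] True
-40 [-0.   -3.76  0.05] [-0.698 -0.001 -0.005] True
-45 [-0.   -4.38 -0.15] [-0.786 -0.001 -0.005] True
-50 [-0.01 -5.02 -0.29] [-0.873 -0.001 -0.005] True
-55 [-0.01 -5.66 -0.38] [-0.96  -0.    -0.005] True
```

Request:
{"name": "play_rows", "arguments": {
  "moves": [
    [0,0.1,2,0,0,0,0],
    [0,0.1,3.2,0,0,0,0],
    [0,-0.2,2.8,-0.09,0,0,0],
    [0,-0.6,2.3,-0.17,0,0,0],
    [0,-1,1.8,-0.26,0,0,0]
  ]
}}

```text
time_s: 15.1
ee_pos: [565.9, 232.9, 200.3]
ee_rot: [-0.009, -0.074, 0.989, 0.131]
force: [-0.4, 0.7, -5.0]
width: 12.6
gripper_force: 78.5
```

```bash
cat > tp.py <<'E'
from path import *
def tip(ts,Y=90,Z=145):
    o=get_obs();R0=Rm(o);print(o["time_s"],o["ee_pos"].round(1),o["force"].round(1),o["joint_pos"].round(2),"tilt",np.degrees(np.arccos(-R0[2,2])).round(1))
    for t in ts:
        p,R=tcp_for_spout(594,Y,Z,98.8,t);print(t,(R0.T@(p-o["ee_pos"])/10).round(1),Rn.from_matrix(R0.T@R).as_rotvec().round(2))
E
python3 -c "
from tp import *
tip([-19,-22,-25,-28,-31])"
```

```text
15.1 [565.9 232.9 200.3] [-0.4  0.7 -5. ] [ 0.16  0.47  1.64  0.3   1.05 -1.71] tilt 15.0
-19 [ 0.1 -0.4 -0.2] [-0.07  0.   -0.  ]
-22 [ 0.1 -0.6 -0.5] [-0.12  0.   -0.  ]
-25 [ 0.1 -0.9 -0.8] [-0.17  0.   -0.  ]
-28 [ 0.1 -1.1 -1.1] [-0.23  0.   -0.  ]
-31 [ 0.1 -1.4 -1.4] [-0.28  0.   -0.  ]
```

Request:
{"name": "play_rows", "arguments": {
  "moves": [
    [0,-0.4,-0.2,-0.07,0,0,0],
    [0,-0.6,-0.5,-0.12,0,0,0],
    [0,-0.9,-0.8,-0.17,0,0,0],
    [0,-1.1,-1.1,-0.23,0,0,0],
    [0,-1.4,-1.4,-0.28,0,0,0]
  ]
}}

```text
time_s: 15.72
ee_pos: [568.5, 215.7, 210.0]
ee_rot: [-0.02, -0.072, 0.961, 0.267]
force: [-0.1, -0.5, -3.2]
width: 12.7
gripper_force: 78.6
```

```bash
python3 -c "
from tp import *
tip([-34,-38,-42,-46,-50])"
```

```text
15.725 [568.5 215.7 210. ] [-0.1 -0.5 -3.2] [ 0.01  0.48  1.68  0.6   1.14 -2.01] tilt 31.0
-34 [ 0.1 -0.2 -0.3] [-0.05  0.   -0.  ]
-38 [ 0.1 -0.4 -0.8] [-0.12  0.   -0.  ]
-42 [ 0.1 -0.8 -1.2] [-0.19  0.   -0.  ]
-46 [ 0.1 -1.1 -1.5] [-0.26  0.   -0.  ]
-50 [ 0.1 -1.5 -1.9] [-0.33  0.   -0.  ]
```

Request:
{"name": "play_rows", "arguments": {
  "moves": [
    [0,-0.2,-0.3,-0.05,0,0,0],
    [0,-0.4,-0.8,-0.12,0,0,0],
    [0,-0.8,-1.2,-0.19,0,0,0],
    [0,-1.1,-1.5,-0.26,0,0,0],
    [0,-1.5,-1.9,-0.33,0,0,0]
  ]
}}

```text
time_s: 16.35
ee_pos: [572.0, 193.2, 218.7]
ee_rot: [-0.031, -0.067, 0.904, 0.421]
force: [0.0, -0.0, -2.9]
width: 12.9
gripper_force: 78.8
```

Request:
{"name": "play_rows", "arguments": {
  "moves": [
    [0,0,0,0,0,0,0],
    [0,0,0,0,0,0,0],
    [0,-0.2,-1,0,0,0,0],
    [0,-0.4,-2,0,0,0,0],
    [0,-0.4,-2,0,0,0,0]
  ]
}}

```text
time_s: 16.98
ee_pos: [574.8, 175.4, 229.4]
ee_rot: [-0.031, -0.067, 0.904, 0.42]
force: [-0.2, 0.5, -3.6]
width: 12.6
gripper_force: 78.8
```

Run:
```python
from tp import *
tip([-50],Z=165)
o=get_obs()
for n in("top","side","wrist"):
    c=camera(n);W=cloud(c,o);I=c["pixels"].astype(int);X=W@ex;Y=W@ey
    br=(I[...,2]>I[...,0]+45)&(I[...,2]<230)
    m=br&(X>525)&(X<690)&(Y>-8)&(Y<220)&(W[...,2]>88)&(W[...,2]<125)
    k,l,st,ce=cv2.connectedComponentsWithStats(m.astype(np.uint8));print(n,m.sum(),[(s[4],np.nanmedian(X[l==i+1]).round(),np.nanmedian(Y[l==i+1]).round(),np.nanmedian(W[l==i+1][:,2]).round()) for i,s in enumerate(st[1:]) if s[4]>8])
    cv2.imwrite(f"pics/tip_{n}.png",c["pixels"])
a=cv2.imread("pics/tip_top.png")[110:260,190:350];b=cv2.imread("pics/tip_wrist.png")
cv2.imwrite("pics/tip.png",np.hstack([cv2.resize(b,(460,288)),cv2.resize(a,(307,288))]))
```

```text
16.975 [574.8 175.4 229.4] [-0.2  0.5 -3.6] [-0.17  0.55  1.68  0.84  1.36 -2.27] tilt 49.8
-50 [0.1 1.9 0.8] [-0.    0.01 -0.  ]
top 248 [(np.int32(53), np.float64(610.0), np.float64(212.0), np.float64(107.0)), (np.int32(121), np.float64(580.0), np.float64(22.0), np.float64(107.0))]
side 513 [(np.int32(133), np.float64(576.0), np.float64(213.0), np.float64(106.0)), (np.int32(241), np.float64(592.0), np.float64(36.0), np.float64(106.0))]
wrist 9033 [(np.int32(731), np.float64(542.0), np.float64(212.0), np.float64(106.0)), (np.int32(6628), np.float64(579.0), np.float64(17.0), np.float64(105.0)), (np.int32(1671), np.float64(631.0), np.float64(42.0), np.float64(110.0))]
```

View pics/tip.png

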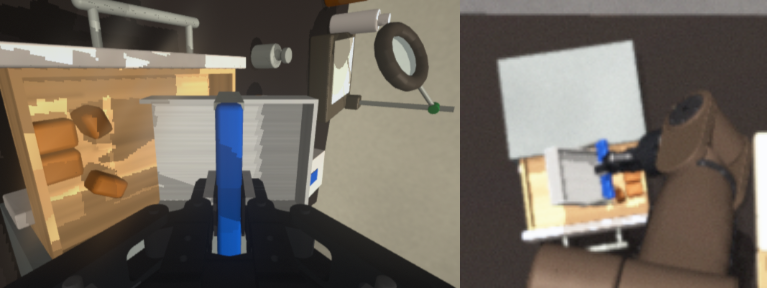

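The wrist view (left) shows all four briquettes in the drawer at (55,135), (58,165), (92,120) and (105,182), and the tray is empty. Next I'll rise, level the tray and carry it back.

```bash
python3 -c "
from tp import *
plan((575,175,310),98.8,-50,[2,3,3,6])
print('then');plan((565,150,320),98.8,0,[60])"
```

```text
t 17.12 tcp [574.3 176.1 228.7] F [-0.6 -0.2 -1.8] w 12.3 left [-0.05  6.14 -5.33] [-0.003  0.004 -0.003]
[-0.0, 1.5, -1.3] [-0.0, 0.0, -0.0]
[-0.0, 3.8, -3.3] [-0.0, 0.0, -0.0]
[-0.1, 6.0, -5.2] [-0.0, 0.0, -0.0]
[-0.1, 6.1, -5.3] [-0.0, 0.0, -0.0]
then
t 17.12 tcp [574.3 176.1 228.7] F [-0.6 -0.2 -1.8] w 12.3 left [ 1.31  5.4  -7.75] [ 0.87   0.002 -0.005]
[1.3, 5.4, -7.8] [0.87, 0.0, -0.0]
```

Request:
{"name": "play_rows", "arguments": {
  "moves": [
    [0,1.5,-1.3,0,0,0,0],
    [0,3.8,-3.3,0,0,0,0],
    [0,6.1,-5.3,0,0,0,0],
    [1,5.6,-7.8,0.17,0,0,0],
    [1.3,5.4,-7.8,0.34,0,0,0]
  ]
}}

```text
time_s: 17.75
ee_pos: [565.7, 148.1, 322.9]
ee_rot: [-0.017, -0.071, 0.963, 0.258]
force: [0.5, 0.4, -3.1]
width: 12.8
gripper_force: 78.8
```

```bash
python3 -c "
from tp import *
plan((562,130,320),98.8,0,[1,2,3,4,5])"
```

```text
t 17.75 tcp [565.7 148.1 322.9] F [ 0.5  0.4 -3.1] w 12.8 left [ 0.63 -1.64 -0.62] [ 0.524  0.005 -0.007]
[0.3, -0.9, -0.3] [0.28, 0.0, -0.0]
[0.6, -1.6, -0.6] [0.52, 0.01, -0.01]
[0.6, -1.6, -0.6] [0.52, 0.01, -0.01]
[0.6, -1.6, -0.6] [0.52, 0.01, -0.01]
[0.6, -1.6, -0.6] [0.52, 0.01, -0.01]
```

Request:
{"name": "play_rows", "arguments": {
  "moves": [
    [0.2,-0.5,-0.2,0.15,0,0,0],
    [0.3,-0.9,-0.3,0.3,0,0,0],
    [0.5,-1.3,-0.5,0.44,0,0,0],
    [0.6,-1.6,-0.6,0.52,0.005,-0.007,0],
    [0.6,-1.6,-0.6,0.52,0.005,-0.007,0]
  ]
}}

```text
time_s: 18.38
ee_pos: [561.2, 133.3, 318.6]
ee_rot: [-0.001, -0.079, 0.997, 0.005]
force: [-0.5, 0.4, -2.1]
width: 12.6
gripper_force: 78.7
```

```bash
python3 -c "
from tp import *
plan((561.6,-246.9,300),1.4,0,[2,4,5,5,5])"
```

```text
t 18.38 tcp [561.2 133.3 318.6] F [-0.5  0.4 -2.1] w 12.6 left [  5.93 -37.57   1.46] [ 0.007 -0.011  1.704]
[0.3, -2.0, 0.1] [0.0, -0.0, 0.09]
[0.9, -5.9, 0.2] [0.0, -0.0, 0.27]
[1.7, -10.9, 0.4] [0.0, -0.0, 0.49]
[2.5, -15.8, 0.6] [0.0, -0.0, 0.72]
[3.3, -20.7, 0.8] [0.0, -0.01, 0.94]
```

Request:
{"name": "play_rows", "arguments": {
  "moves": [
    [0.3,-2,0.1,0,0,0.09,0],
    [0.8,-5,0.2,0,0,0.23,0],
    [1.4,-9,0.4,0,0,0.41,0],
    [2,-13,0.5,0,0,0.59,0],
    [2.7,-17,0.7,0.005,-0.005,0.77,0]
  ]
}}

```text
time_s: 19.0
ee_pos: [561.4, -41.5, 309.3]
ee_rot: [-0.001, 0.306, 0.952, 0.003]
force: [0.7, 0.9, -2.3]
width: 12.5
gripper_force: 78.7
```

```bash
python3 -c "
from tp import *
plan((561.6,-246.9,300),1.4,0,[4,4,4,4,3,2,1])"
```

```text
t 19.0 tcp [561.4 -41.5 309.3] F [ 0.7  0.9 -2.3] w 12.5 left [-11.97 -16.7    0.81] [ 0.003 -0.005  0.925]
[-2.3, -3.2, 0.2] [0.0, -0.0, 0.18]
[-4.7, -6.5, 0.3] [0.0, -0.0, 0.36]
[-7.0, -9.7, 0.5] [0.0, -0.0, 0.54]
[-9.3, -13.0, 0.6] [0.0, -0.0, 0.72]
[-11.1, -15.4, 0.7] [0.0, -0.01, 0.86]
[-12.0, -16.7, 0.8] [0.0, -0.01, 0.93]
[-12.0, -16.7, 0.8] [0.0, -0.01, 0.93]
```

Request:
{"name": "play_rows", "arguments": {
  "moves": [
    [-2.3,-3.2,0.2,0,0,0.18,0],
    [-4.7,-6.5,0.3,0,0,0.36,0],
    [-7,-9.7,0.5,0,0,0.54,0],
    [-9.3,-13,0.6,0,0,0.72,0],
    [-11.1,-15.4,0.7,0,-0.005,0.86,0]
  ]
}}

```text
time_s: 19.62
ee_pos: [563.3, -231.7, 301.4]
ee_rot: [0.0, 0.675, 0.738, 0.001]
force: [0.9, 0.3, -1.9]
width: 12.4
gripper_force: 78.7
```

```bash
python3 -c "
from tp import *
plan((561.6,-246.9,160),1.4,0,[18])"
```

```text
t 19.62 tcp [ 563.3 -231.7  301.4] F [ 0.9  0.3 -1.9] w 12.4 left [-1.52 -0.35 14.14] [ 0.003 -0.001  0.065]
[-1.5, -0.3, 14.1] [0.0, -0.0, 0.07]
```

Request:
{"name": "play_rows", "arguments": {
  "moves": [
    [-1,-0.2,1,0,0,0.04,0],
    [-1.5,-0.3,3.5,0.003,0,0.065,0],
    [-1.5,-0.3,7,0.003,0,0.065,0],
    [-1.5,-0.3,10.5,0.003,0,0.065,0],
    [-1.5,-0.3,12.5,0.003,0,0.065,0]
  ]
}}

```text
time_s: 20.25
ee_pos: [561.6, -244.1, 174.1]
ee_rot: [-0.002, 0.695, 0.719, -0.0]
force: [0.0, 0.6, -3.1]
width: 12.5
gripper_force: 78.6
```

Request:
{"name": "play_rows", "arguments": {
  "moves": [
    [0,0,0,0,0,0,0],
    [0,0,0,0,0,0,0]
  ]
}}

```text
time_s: 20.5
ee_pos: [562.7, -245.0, 177.0]
ee_rot: [0.0, 0.695, 0.719, -0.0]
force: [-0.7, 0.7, -2.5]
width: 13.0
gripper_force: 78.5
```

Run:
```python
from tp import *
plan((561.6,-246.9,128),1.4,0,[9])
o=get_obs();c=camera("wrist");W=cloud(c,o);T=(W-o["ee_pos"])@Rm(o);I=c["pixels"].astype(int)
m=(I[...,0]>I[...,2]+40)&(abs(T[...,0])<60)&(abs(T[...,1])<20);q=cv2.minAreaRect(T[m][:,:2].astype(np.float32));print("bar in tool",q,np.nanmedian(T[m],0))
```

```text
t 20.5 tcp [ 562.7 -245.   177. ] F [-0.7  0.7 -2.5] w 13.0 left [-0.18 -0.12  4.9 ] [-0.     0.001  0.008]
[-0.2, -0.1, 4.9] [-0.0, 0.0, 0.01]
bar in tool ((10.682903289794922, 0.43886232376098633), (13.99457836151123, 88.0267105102539), 89.96722412109375) [ 17.81434921   0.5951336  -52.37651637]
```

Request:
{"name": "play_rows", "arguments": {
  "moves": [
    [-0.2,-0.1,1.5,0,0,0.008,0],
    [-0.2,-0.1,3,0,0,0.008,0],
    [-0.2,-0.1,4,0,0,0.008,0],
    [-0.2,-0.1,4.5,0,0,0.008,0],
    [-0.2,-0.1,4.5,0,0,0.008,0]
  ]
}}

```text
time_s: 21.18
ee_pos: [561.3, -247.1, 130.7]
ee_rot: [-0.001, 0.698, 0.716, -0.001]
force: [-0.4, 0.6, -2.0]
width: 12.3
gripper_force: 78.8
```

Request:
{"name": "play_rows", "arguments": {
  "moves": [
    [0,0,0.1,0,0,0,0],
    [0,0,0.2,0,0,0,0],
    [0,0,0.3,0,0,0,0]
  ]
}}

```text
time_s: 21.55
ee_pos: [561.5, -247.2, 128.2]
ee_rot: [-0.0, 0.698, 0.716, -0.001]
force: [0.3, -0.5, -2.6]
width: 12.7
gripper_force: 78.8
```

Request:
{"name": "play_rows", "arguments": {
  "moves": [
    [0,0,0.05,0,0,0,0],
    [0,0,0.1,0,0,0,0],
    [0,0,0.15,0,0,0,0],
    [0,0,0.15,0,0,0,0]
  ]
}}

```text
time_s: 22.05
ee_pos: [561.3, -247.1, 127.2]
ee_rot: [-0.0, 0.698, 0.716, -0.001]
force: [-3.9, 1.1, 6.5]
width: 12.4
gripper_force: 79.9
```

The tray is seated (upward force). I'll release and lift clear.

Request:
{"name": "play_rows", "arguments": {
  "moves": [
    [0,0,-0.05,0,0,0,0],
    [0,0,-0.05,0,0,0,0.3],
    [0,0,-0.05,0,0,0,0.4],
    [0,0,-0.05,0,0,0,0.4],
    [0,0,-0.05,0,0,0,0.4]
  ]
}}

```text
time_s: 22.68
ee_pos: [561.4, -247.2, 127.0]
ee_rot: [-0.0, 0.698, 0.716, -0.001]
force: [-0.6, 0.1, -0.3]
width: 34.3
gripper_force: 0.0
```

Request:
{"name": "play_rows", "arguments": {
  "moves": [
    [0,0,-2,0,0,0,0.4],
    [0,0,-6,0,0,0,0.4],
    [0,0,-11,0,0,0,0.5],
    [0,0,-16,0,0,0,0.5],
    [0,0,-18,0,0,0,0.5]
  ]
}}

```text
time_s: 23.3
ee_pos: [562.1, -247.2, 310.3]
ee_rot: [0.002, 0.698, 0.716, -0.0]
force: [0.5, 0.1, -0.6]
width: 42.7
gripper_force: 0.0
```

Run:
```python
from tp import *
o=get_obs();print(o["time_s"],o["ee_pos"].round(1),o["width"],o["force"].round(1))
c=camera("wrist");W=cloud(c,o);I=c["pixels"].astype(int)
b,r=I[...,0],I[...,2];T=(W-o["ee_pos"])@Rm(o);f=T[...,2]>-10
def rect(m,n):
    P=W[m]; q=cv2.minAreaRect(P[:,:2].astype(np.float32));print(n,m.sum(),"z",np.percentile(P[:,2],[5,50,95]).round(1),np.round(q[0],1),np.round(q[1],1),round(q[2],2))
near=(abs(W[...,0]-558)<110)&(abs(W[...,1]+246)<110);z=W[...,2]
rect(f&(b>r+40)&(z>150),"bar");rect(f&near&(z>117)&(z<128)&(abs(W[...,0]-561)<80)&(abs(W[...,1]+246)<65),"walls");rect(f&near&(z>86)&(z<92.5),"pan")
c=camera("top");W=cloud(c);I=c["pixels"].astype(int);X=W@ex;Y=W@ey;z=W[...,2]
m=(z>130)&(z<143)&(Y>20)&(Y<190)&(X>480)&(X<560);print("front X",np.median(X[m]),m.sum())
m=(I[...,2]>I[...,0]+60)&(I[...,2]<235)&(X>525)&(X<670)&(Y>5)&(Y<205)&(z>96)&(z<125);print("bricks px",m.sum(),"X",np.percentile(X[m],[2,98]),"Y",np.percentile(Y[m],[2,98]))
np.save("topend.npy",W)
A=np.load("top0.npy")
for n,(x0,x1,y0,y1,zl) in dict(bottle=(490,600,480,600,60),weight=(420,500,470,570,30),jar=(430,560,-480,-380,30)).items():
    for D in(A,W):
        m=(D[...,0]>x0)&(D[...,0]<x1)&(D[...,1]>y0)&(D[...,1]<y1)&(D[...,2]>zl);print(n,m.sum(),np.nanmean(D[m],0).round(1) if m.any() else 0)
```

```text
23.3 [ 562.1 -247.2  310.3] 42.74395878587624 [ 0.5  0.1 -0.6]
bar 1670 z [177.9 179.6 180.8] [ 561.6 -246. ] [ 13.5 106.1] 1.07
walls 948 z [117.8 119.7 121. ] [ 561.8 -244.4] [129.9 104.8] 1.33
pan 10144 z [88.6 90.1 92.3] [ 561.7 -245.6] [160.2 158.4] 1.39
front X 518.6930538201376 184
bricks px 77 X [559.22842399 662.76375032] Y [  8.05344563 138.60560704]
bottle 340 [539.5 535.2 111.1]
bottle 341 [539.4 535.  111.3]
weight 80 [431.8 521.6  63.6]
weight 79 [431.4 521.6  65.4]
jar 0 0
jar 0 0
```

The tray sits on the pan centre within about 1 mm, and the bystanders haven't moved. Handing in.

```bash
python3 -c "
from station import close_job
print(close_job())"
```

```text
the job is handed in; nothing more can be done
None
```

I pulled the upper drawer out to its stop, tipped all four briquettes into it and set the empty tray back within about 1 mm of the middle of the balance's pan; the job was handed in at 23 s. The bottle and weight measured unmoved; the jar and the lower drawer I did not re-measure (the arm did not go near the jar). One wrist force of about 25 N appeared while I was gripping the handle, and I did not find its cause.

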